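# Find the loose core ring and flag it with the green bung

## Task

One of the two stainless core rings was not locked tight in its aluminium permeameter base. Grip a ring by its square head and turn it about 25 degrees anticlockwise (seen from above): a tight ring pushes back and springs home when let go, the loose one turns easily and stays turned; if the first proves tight, turn the other as well. Leave the loose one turned and flag it: stand the green rubber bung upright, narrow end down, in the round well on top of its head, and let go.

Things in the scene. Friction and masses are not known exactly. Their poses are not given: they have to be found in the camera images.
- mark_p (a point): Top of the red pip, 48 mm above bench, on one of two like core rings (one is loose). z up; x points away from the ring's upright axis, which is 36 mm back along -x. On that axis: square head 56x56 mm, sides square to x and y, from 2 mm below to 32 mm above the point; in its top a 46 mm wide, 12 mm deep round well (floor 20 mm above the point). Below: 88 mm flange, fixed 110 mm base.
- mark_q (a point): The same point on the other, identical-looking ring; the two swap places. Either ring turns only anticlockwise from its start, up to a stop at 0.8 rad, and the pip turns with it. Loose: 0.06 N m, stays where left. Tight: a spring of 1.5 N m/rad, back at its start within 1 s of letting go. Base claws 110 mm across reach up to the point's height, no higher.
- bung: Loose green rubber bung, a round taper 50 mm tall, 26 mm across at the foot and 36 mm at the top, 45 g, standing upright on the bench on its narrow foot. Origin at the centre of the foot, z up. An orange bung of the same shape stands nearby and is not to be used.
There are look-alikes about, which are no part of the job. What is shaped like the part that bears mark_q but purple is not meant.

How it is judged:
By the outcome, as a careful person would: the job done as asked, in the order asked, and still so for the second after the job is handed in, with the robot touching nothing.
It also fails if it takes over 58 s, if anything falls off the work surface, if the arm or the gripper's body presses on something with over 40 N, if the wrist force passes 120 N, or if a joint passes its speed limit or range.

## Robot

A 6-joint arm with a two-finger parallel gripper is mounted at the origin on the work surface. World frame = base frame: x ahead of the robot, y to its left, z up, the work surface at z = 0. Lengths are in m, angles in rad, forces in N, time in s.
With the tool pointing down it reaches from about 0.325 to 0.775 m from the base axis. Payload 9.3 kg.
Tool frame: the origin (TCP) lies between the finger pads; the fingertips stand 25 mm ahead of it and the grasp point (between the pads) lies 6 mm ahead of it; z points along the fingers, y is the line along which they close (so a half turn about z gives the same grasp; the last joint's range is limited). The gripper opens to 85 mm and grips with 20 to 120 N. Pads are 22 mm wide; open, the fingers measure 114 mm over their backs; the gripper's body (76 mm by 85 mm) begins 54 mm behind the grasp point. The pads swing forward as they close: fully open they stand 13 mm farther back than shut.
Start: joints at [-1.332, 0.259, 0.021, 1.334, 0, 1.418], TCP at [0.21, -0.508, 0.256] pointing down, gripper open.
Joint ranges: [-3.04, 3.04], [-0.91, 1.82], [-1.04, 1.36], [-1.92, 1.95], [-1.52, 1.45], [-3.14, 3.14]. Speed limits (rad/s): [2.22, 2.22, 2.79, 3.14, 3.14, 3.14].

## Interface

Orientations are given as a unit quaternion [w, x, y, z].
In Python, from rig import manip, eyes, finish_job gives the robot as it stands. The module is installed in compiled form; this text tells all that it offers.
- The arm moves only by the tool drive_tool, never from a script. Its arguments are lists of equal length, an entry for each row: "translation": the shift along the tool's x, y, z in cm, a list of three; "angular": the turn, a rotation vector about the tool's x, y, z in degrees, a list of three. In form: {"translation": [[tx, ty, tz], ...], "angular": [[ax, ay, az], ...]}. A call has 1 to 10 rows; each row shifts and turns the commanded pose from where the row before left it, along the tool's axes as they then stand; what a row does not reach is not made up. A row lasts 1/8 s, in which the tool goes at most 62.5 mm and 10.7 degrees, less where a joint would pass 70% of its speed; a pose out of reach is approached as far as the arm can. A call with a gripper value outside its range is refused whole. "claw" is the opening, from 0 (shut) to 1 (fully open), set as the call begins (left out, the last holds). The fingers move at their own pace and stop on an object; "squeeze" is the grip in N (left out, the last holds). Time passes only in rows, so rows that do not move let the fingers close. It gives the time, the measured TCP pose, the force, the opening and the grip force at its end, in the units of the state.
- manip.read_state(): the state, without advancing time (a new reading comes with each control period).
- eyes.get_image(name): name is "scene" or "side" or "wrist"; returns a dict with "pixels" (384x512x3 uint8, red, green, blue), "range_z" (384x512 float32, m along the optical axis (not along the pixel's ray), 0 where there is no reading), "camera_matrix" (3x3 intrinsics, pixels), "camera_from_world" (4x4, takes a point from world to camera coordinates). Camera axes: x right, y down, z forward; pixel columns grow to the right and rows downward; lengths in m; the calibration is good to about 2 mm. The wrist camera is an equidistant fisheye: a pixel r from the principal point sees the ray r / f radians off the axis. A picture is of the moment at which its call begins.
- finish_job(): hands the job in; it is judged then, once.
The state is a dict: "time_s": time; "joints": joint angles; "qvel": joint speeds; "tau": joint torques, N m; "tcp_pos": TCP position; "tcp_rot": TCP orientation; "ft_force": force on the tool from outside, world axes, zero at the start; "torque": the same for the moment, N m; "finger_gap": finger opening in m; "grip_force": force on a finger pad.
Only numpy, scipy, OpenCV 4.12 (cv2) and the standard library are available. Lean on these libraries where they do the work, as an engineer would, in place of code of your own. Each camera call takes 0.05 s, during which the arm holds its last target. There are 200 camera calls.

## Working session

There is one attempt and no reset: what is moved stays moved. The work goes in short steps, Python scripts to look and compute and a tool call to move; the robot and the scene stay as the last step left them, time stands still between calls to the robot, and variables do not carry over. Pictures are saved under pics/ and viewed, at most 10 in all, crops included, and the job is handed in when it is done.

Besides the shell and the picture viewer there is one more tool, called after "Request:" by a JSON object that holds its "op" and its "data". drive_tool: Moves the arm, as the interface text tells. Its arguments: {"type":"object","properties":{"translation":{"type":"array","items":{"type":"array","items":{"type":"number"}}},"angular":{"type":"array","items":{"type":"array","items":{"type":"number"}}},"claw":{"type":"number"},"squeeze":{"type":"number"}},"required":["translation","angular"]}

```bash
mkdir -p pics; cat > h.py <<'E'
import numpy as np, cv2
from rig import manip, eyes, finish_job
def snap(n):
    return eyes.get_image(n)
def world(im):
    K=im["camera_matrix"];d=im["range_z"];h,w=d.shape
    u,v=np.meshgrid(np.arange(w),np.arange(h))
    P=np.stack([(u-K[0,2])/K[0,0]*d,(v-K[1,2])/K[1,1]*d,d],-1)
    T=np.linalg.inv(im["camera_from_world"])
    W=P@T[:3,:3].T+T[:3,3]; W[d==0]=np.nan
    return W
E
python3 - <<'E'
from h import *
a=snap("scene");b=snap("side")
for n,i in(("scene",a),("side",b)):
    np.savez(n+".npz",**i)
    cv2.imwrite(f"pics/{n}1.png",i["pixels"][:,:,::-1])
print(manip.read_state())
E
```

```text
{'time_s': 0.1, 'joints': array([-1.33159544e+00,  2.59144376e-01,  2.08404374e-02,  1.33366021e+00,
       -3.65172574e-05,  1.41820404e+00]), 'qvel': array([-0.00158625, -0.00257173,  0.00108875, -0.00157803,  0.00030361,
       -0.00056947]), 'tau': array([ 7.26721526e-03, -5.56692588e+01,  3.45071733e+01,  1.15509777e-02,
       -2.08441861e-05,  3.58968578e-06]), 'tcp_pos': array([ 0.20995642, -0.50812545,  0.25572307]), 'tcp_rot': array([-5.82575528e-04,  9.80873377e-01,  1.94646028e-01, -4.35195677e-05]), 'ft_force': array([-0.41397836,  1.06652658, -0.35380551]), 'torque': array([-0.03848036, -0.05686388, -0.0164939 ]), 'grip_force': 0.0, 'finger_gap': 0.08554459282047676}
```

View pics/scene1.png

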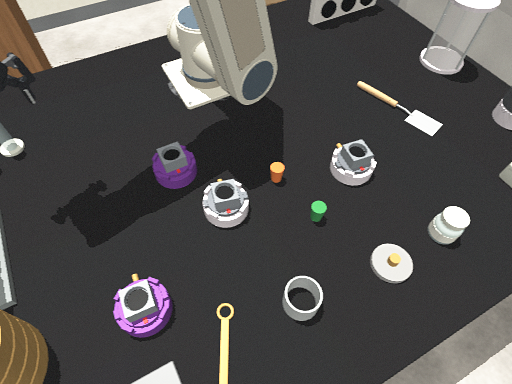

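View pics/side1.png

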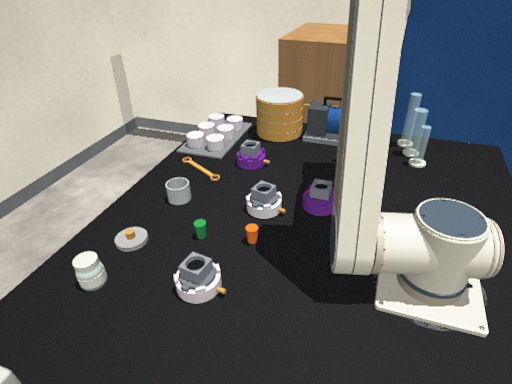

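Scene view: the two real rings, on pale bases, are at about (226,200) and (353,160). The green bung is at (318,211) and the orange one at (277,172). The purple look-alikes are at (175,165) and (140,305). Next I measure positions.

```bash
python3 - <<'E'
from h import *
for n in("scene","side"):
    im=dict(np.load(n+".npz"));W=world(im);hsv=cv2.cvtColor(im["pixels"],cv2.COLOR_RGB2HSV).astype(int)
    H,S,V=hsv[...,0],hsv[...,1],hsv[...,2]; Z=W[...,2]
    seeds={"scene":dict(A=(226,200),B=(353,160),G=(318,211),O=(277,172)),"side":dict(A=(264,198),B=(198,276),G=(201,229),O=(252,233))}[n]
    for k,(u,v) in seeds.items():
        m=np.zeros(Z.shape,bool);r=32 if k in"AB" else 13
        m[v-r:v+r,u-r:u+r]=1
        if k in "AB":
            t=m&(abs(Z-.08)<.004)
            (c,sz,an)=cv2.minAreaRect((W[t][:,:2]*1000).astype(np.float32))
            red=m&((H<6)|(H>174))&(S>140)&(V>70)
            print(n,k,"head",np.round(c,1),np.round(sz,1),round(an,1),t.sum(),"red",red.sum(),np.round(np.nanmean(W[red],0)*1000,1) if red.any() else "", np.argwhere(red).mean(0) if red.any() else "", "zmax",np.nanmax(Z[m]))
        else:
            g=m&(S>120)&(V>50)&((abs(H-65)<25) if k=="G" else (H<20))
            t=g&(Z>.044)
            (c,rr)=cv2.minEnclosingCircle((W[t][:,:2]*1000).astype(np.float32))
            print(n,k,np.round(c,1),rr,t.sum(),np.nanmax(Z[g]))
E
```

```text
scene A head [ 481.2 -166.3] [56.1 57.7] 75.6 290 red 12 [ 515.4 -175.9   49.9] [210.33333333 228.25      ] zmax 0.0841035225182235
scene B head [528.6 182.9] [58.1 58. ] 83.3 244 red 11 [564.1 175.5  49.5] [168.18181818 361.54545455] zmax 0.08567132221178797
scene G [608.   14.7] 17.860244750976562 165 0.054195214296352434
scene O [461.1 -10.7] 18.068218231201172 69 0.055045555333051555
side A head [ 477.7 -167.1] [60.2 57.1] 76.1 145 red 0   zmax 0.08343761024293095
side B head [526.5 181.3] [58.9 57.3] 83.2 278 red 0   zmax 0.08399028548453458
side G [605.3  13.6] 18.82624626159668 96 0.05402801650934963
side O [458.9 -11.1] 17.923460006713867 106 0.052684237307299875
```

Request:
{"op": "drive_tool", "data": {"translation": [[3.8,-2.12,0.7],[3.8,-2.12,0.7],[3.8,-2.12,0.7],[3.8,-2.12,0.7],[3.8,-2.12,0.7],[3.8,-2.12,0.7],[3.8,-2.12,0.7],[3.8,-2.12,0.7],[3.8,-2.12,0.7],[3.8,-2.12,0.7]], "angular": [[0,0,0],[0,0,0],[0,0,0],[0,0,0],[0,0,0],[0,0,0],[0,0,0],[0,0,0],[0,0,0],[0,0,0]], "claw": 1}}

```text
time_s: 1.35
tcp_pos: [0.4809, -0.166, 0.1859]
tcp_rot: [-0.0, 0.981, 0.195, -0.0]
ft_force: [1.0, -0.9, 0.1]
finger_gap: 0.0854
grip_force: 0.0
```

Request:
{"op": "drive_tool", "data": {"translation": [[0,0,0],[0,0,0],[0,0,0],[0,0,0],[0,0,0],[0,0,0],[0,0,0]], "angular": [[0,0,-9],[0,0,-9],[0,0,-9],[0,0,-9],[0,0,-9],[0,0,-8],[0,0,0]]}}

```text
time_s: 2.22
tcp_pos: [0.4801, -0.1672, 0.186]
tcp_rot: [-0.0, 0.791, 0.611, -0.0]
ft_force: [-0.2, -0.1, 0.3]
finger_gap: 0.0854
grip_force: 0.0
```

```bash
cat >> h.py <<'E'
from scipy.spatial.transform import Rotation as Ro
def tool():
    s=manip.read_state();q=s["tcp_rot"];R=Ro.from_quat([q[1],q[2],q[3],q[0]]).as_matrix()
    return s,s["tcp_pos"],R
def go(t):
    s,p,R=tool()
    print("t",s["time_s"],"p",np.round(p*1000,1),"yaw",round(np.degrees(np.arctan2(R[1,0],R[0,0])),1),"tilt",np.round(R[:,2],3),"J6",round(s["joints"][5],2),"F",np.round(s["ft_force"],1),"T",np.round(s["torque"],2),"gap",s["finger_gap"],"grip",s["grip_force"])
    if t is not None: print("tool cm",np.round(R.T@(np.array(t)-p)*100,2))
def wworld(im):
    K=im["camera_matrix"];d=im["range_z"];h,w=d.shape
    u,v=np.meshgrid(np.arange(w),np.arange(h))
    x=(u-K[0,2])/K[0,0];y=(v-K[1,2])/K[1,1];r=np.hypot(x,y)+1e-9
    k=np.tan(np.minimum(r,1.5))/r
    P=np.stack([x*k*d,y*k*d,d],-1);T=np.linalg.inv(im["camera_from_world"])
    W=P@T[:3,:3].T+T[:3,3];W[d==0]=np.nan
    return W
E
python3 - <<'E'
from h import *
go([.48,-.167,.079])
im=snap("wrist");np.savez("w1.npz",**im);cv2.imwrite("pics/w1.png",im["pixels"][:,:,::-1])
W=wworld(im);Z=W[...,2]
m=(abs(Z-.08)<.004)&(np.hypot(W[...,0]-.48,W[...,1]+.167)<.05)
print(cv2.minAreaRect((W[m][:,:2]*1000).astype(np.float32)),m.sum())
S=dict(np.load("scene.npz"));V=world(S);hsv=cv2.cvtColor(S["pixels"],cv2.COLOR_RGB2HSV)
for c in((.48,-.167),(.5275,.182)):
    d=np.hypot(V[...,0]-c[0],V[...,1]-c[1])
    o=(d<.09)&(hsv[...,0]>8)&(hsv[...,0]<25)&(hsv[...,1]>130)&(hsv[...,2]>80)
    print("orange",np.round(V[o].max(0)*1000),np.round(V[o].mean(0)*1000))
    q=(d>.041)&(d<.07); print("zmax ring",np.nanpercentile(V[...,2][q],[50,90,98,100]))
E
```

```text
t 2.225 p [ 480.1 -167.2  186. ] yaw 75.4 tilt [-0.001  0.    -1.   ] J6 1.33 F [-0.2 -0.1  0.3] T [-0.01  0.03 -0.03] gap 0.08540654784396182 grip 0.0
tool cm [ 2.00e-02 -1.00e-02  1.07e+01]
((478.7843017578125, -168.75747680664062), (57.13919448852539, 56.46807861328125), 75.94376373291016) 2378
orange [ 413. -145.   25.] [ 411. -146.   25.]
zmax ring [0.02157953 0.04781718 0.05016376 0.05319432]
orange [462. 194.  27.] [459. 188.  23.]
zmax ring [0.01966998 0.04707851 0.04968888 0.07862424]
```

View pics/w1.png

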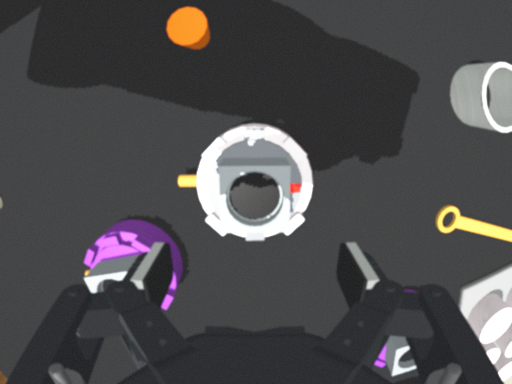

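The wrist view shows ring A's head at (255,185) between the fingers, with its red pip to the right at (295,188). The orange bung is at (188,28). A purple look-alike sits lower left at (133,265), so I check how close it comes to the finger.

```bash
python3 - <<'E'
from h import *
S=dict(np.load("scene.npz"));V=world(S)
m=np.zeros(V.shape[:2],bool);m[135:192,145:203]=1
t=m&(abs(V[...,2]-.08)<.005);c,sz,a=cv2.minAreaRect((V[t][:,:2]*1000).astype(np.float32));print(c,sz,a,t.sum())
d=np.array(c)-[479.5,-167.5];y=np.radians(75.4);print("dist",np.hypot(*d),"in tool x,y",d@[np.cos(y),np.sin(y)],d@[np.sin(y),-np.cos(y)])
E
```

```text
(317.04388427734375, -233.39794921875) (56.209712982177734, 59.2357177734375) 89.41641998291016 261
dist 175.31266139936966 in tool x,y -104.72025860781858 -140.59941921658722
```

Request:
{"op": "drive_tool", "data": {"translation": [[0,0,2.2],[0,0,2.2],[0,0,2.2],[0,0,2.2],[0,0,1.9],[0,0,0],[0,0,0]], "angular": [[0,0,0],[0,0,0],[0,0,0],[0,0,0],[0,0,0],[0,0,0],[0,0,0]]}}

```text
time_s: 3.15
tcp_pos: [0.4806, -0.1675, 0.0799]
tcp_rot: [0.0, 0.791, 0.611, 0.0]
ft_force: [0.5, 0.7, -0.2]
finger_gap: 0.0852
grip_force: 0.0
```

Request:
{"op": "drive_tool", "data": {"translation": [[0,0,0],[0,0,0],[0,0,0],[0,0,0],[0,0,0],[0,0,0]], "angular": [[0,0,0],[0,0,0],[0,0,0],[0,0,0],[0,0,0],[0,0,0]], "claw": 0, "squeeze": 40}}

```text
time_s: 3.9
tcp_pos: [0.4798, -0.1672, 0.0804]
tcp_rot: [0.0, 0.791, 0.612, -0.0]
ft_force: [-5.8, 1.5, 11.5]
finger_gap: 0.0567
grip_force: 40.0
```

```bash
python3 -c "
from h import *
go(None)"
```

```text
t 3.9 p [ 479.8 -167.2   80.4] yaw 75.4 tilt [-0.    -0.001 -1.   ] J6 1.32 F [-5.8  1.5 11.5] T [0.36 1.33 0.07] gap 0.056748117678913634 grip 40.00335484743118
```

Gripped, with a 56.7 mm gap. Now I turn 25° anticlockwise, which is negative about tool z.

Request:
{"op": "drive_tool", "data": {"translation": [[0,0,0],[0,0,0],[0,0,0],[0,0,0],[0,0,0],[0,0,0],[0,0,0],[0,0,0]], "angular": [[0,0,-4],[0,0,-4],[0,0,-4],[0,0,-4],[0,0,-4],[0,0,-4],[0,0,-2],[0,0,0]]}}

```text
time_s: 4.9
tcp_pos: [0.4796, -0.1673, 0.0804]
tcp_rot: [0.0, 0.633, 0.774, -0.0]
ft_force: [-6.9, 2.0, 12.8]
finger_gap: 0.056
grip_force: 40.0
```

```bash
python3 -c "
from h import *
go(None)"
```

```text
t 4.9 p [ 479.6 -167.3   80.4] yaw 101.4 tilt [-0.    -0.001 -1.   ] J6 0.87 F [-6.9  2.  12.8] T [ 0.34  1.56 -0.67] gap 0.05601242314400983 grip 39.99194651842117
```

The reaction is -0.67 N m, so ring A pushes back as a tight one would. I let go, rise and look.

Request:
{"op": "drive_tool", "data": {"translation": [[0,0,0],[0,0,0],[0,0,0],[0,0,0],[0,0,0],[0,0,0]], "angular": [[0,0,0],[0,0,0],[0,0,0],[0,0,0],[0,0,0],[0,0,0]], "claw": 1}}

```text
time_s: 5.65
tcp_pos: [0.4803, -0.1673, 0.0792]
tcp_rot: [-0.0, 0.633, 0.774, -0.0]
ft_force: [-0.0, 0.1, -0.1]
finger_gap: 0.085
grip_force: 0.0
```

Request:
{"op": "drive_tool", "data": {"translation": [[0,0,-2.5],[0,0,-2.5],[0,0,-2.5],[0,0,-2.5],[0,0,-2],[0,0,0]], "angular": [[0,0,0],[0,0,0],[0,0,0],[0,0,0],[0,0,0],[0,0,0]]}}

```text
time_s: 6.4
tcp_pos: [0.4808, -0.1676, 0.2004]
tcp_rot: [0.001, 0.633, 0.774, 0.0]
ft_force: [-0.1, -0.2, -0.6]
finger_gap: 0.0855
grip_force: 0.0
```

```bash
python3 - <<'E'
from h import *
im=snap("wrist");W=wworld(im);Z=W[...,2]
m=(abs(Z-.08)<.004)&(np.hypot(W[...,0]-.48,W[...,1]+.167)<.05)
print(cv2.minAreaRect((W[m][:,:2]*1000).astype(np.float32)),m.sum())
h=cv2.cvtColor(im["pixels"],cv2.COLOR_RGB2HSV).astype(int)
r=((h[...,0]<6)|(h[...,0]>174))&(h[...,1]>140)&(np.hypot(W[...,0]-.48,W[...,1]+.167)<.05)
print("red",r.sum(),W[r].mean(0))
go([.5275,.182,.2])
E
```

```text
((478.8392639160156, -168.73953247070312), (57.002803802490234, 56.4294548034668), 76.62825012207031) 2134
red 33 [ 0.51595355 -0.17599353  0.04837438]
t 6.45 p [ 480.4 -167.3  199.3] yaw 101.4 tilt [ 0.001 -0.    -1.   ] J6 0.87 F [ 0.1 -0.1 -0.5] T [-0.05 -0.03 -0.02] gap 0.08545888392677456 grip 0.0
tool cm [33.3  11.55 -0.09]
```

The head is back at its start angle and the pip is back in its first position, so ring A is tight. I go to ring B.

Request:
{"op": "drive_tool", "data": {"translation": [[3.7,1.28,0],[3.7,1.28,0],[3.7,1.28,0],[3.7,1.28,0],[3.7,1.28,0],[3.7,1.28,0],[3.7,1.28,0],[3.7,1.28,0],[3.7,1.28,0],[0,0,0]], "angular": [[0,0,0],[0,0,0],[0,0,0],[0,0,0],[0,0,0],[0,0,0],[0,0,0],[0,0,0],[0,0,0],[0,0,0]]}}

```text
time_s: 7.7
tcp_pos: [0.5266, 0.184, 0.1976]
tcp_rot: [-0.001, 0.632, 0.775, -0.001]
ft_force: [0.4, -0.8, 0.1]
finger_gap: 0.0853
grip_force: 0.0
```

Request:
{"op": "drive_tool", "data": {"translation": [[0,0,0],[0,0,0],[0,0,0]], "angular": [[0,0,9],[0,0,9],[0,0,0]]}}

```text
time_s: 8.07
tcp_pos: [0.5268, 0.1813, 0.1984]
tcp_rot: [-0.0, 0.746, 0.666, -0.001]
ft_force: [1.3, -0.4, -0.0]
finger_gap: 0.0856
grip_force: 0.0
```

```bash
cat > lookB.py <<'E'
from h import *
im=snap("wrist");W=wworld(im);Z=W[...,2];c=np.hypot(W[...,0]-.5275,W[...,1]-.182)<.05
m=(abs(Z-.08)<.004)&c
(x,y),sz,a=cv2.minAreaRect((W[m][:,:2]*1000).astype(np.float32));print(x,y,sz,a,m.sum())
h=cv2.cvtColor(im["pixels"],cv2.COLOR_RGB2HSV).astype(int)
r=((h[...,0]<6)|(h[...,0]>174))&(h[...,1]>140)&c
p=W[r].mean(0);print("red",r.sum(),p,"pip dir",np.degrees(np.arctan2(p[1]-y/1000,p[0]-x/1000)))
go([x/1000+.001,y/1000+.001,.079])
cv2.imwrite("pics/wB%d.png"%(manip.read_state()["time_s"]*100),im["pixels"][:,:,::-1])
E
python3 lookB.py
```

```text
526.0738525390625 179.98223876953125 (57.22674560546875, 56.506690979003906) 82.45185089111328 2173
red 72 [0.56265203 0.17562385 0.0472319 ] pip dir -6.794916583639608
t 8.125 p [526.8 181.3 198.6] yaw 83.6 tilt [-0.001 -0.    -1.   ] J6 1.86 F [-0.6 -0.3  0.3] T [ 0.01  0.02 -0.  ] gap 0.08555852117173036 grip 0.0
tool cm [-0.03  0.05 11.96]
```

Request:
{"op": "drive_tool", "data": {"translation": [[0,0,2.4],[0,0,2.4],[0,0,2.4],[0,0,2.4],[0,0,2.3],[0,0,0],[0,0,0]], "angular": [[0,0,1],[0,0,0],[0,0,0],[0,0,0],[0,0,0],[0,0,0],[0,0,0]]}}

```text
time_s: 9.0
tcp_pos: [0.5274, 0.1818, 0.0809]
tcp_rot: [0.0, 0.752, 0.659, 0.0]
ft_force: [0.7, 0.5, 0.2]
finger_gap: 0.0852
grip_force: 0.0
```

Request:
{"op": "drive_tool", "data": {"translation": [[0,0,0],[0,0,0],[0,0,0],[0,0,0],[0,0,0],[0,0,0]], "angular": [[0,0,0],[0,0,0],[0,0,0],[0,0,0],[0,0,0],[0,0,0]], "claw": 0, "squeeze": 40}}

```text
time_s: 9.75
tcp_pos: [0.5271, 0.1821, 0.0816]
tcp_rot: [0.0, 0.752, 0.659, 0.001]
ft_force: [-3.7, 0.3, 9.6]
finger_gap: 0.0567
grip_force: 40.4
```

```bash
python3 -c "
from h import *
go(None)"
```

```text
t 9.75 p [527.1 182.1  81.6] yaw 82.5 tilt [ 0.001  0.    -1.   ] J6 1.88 F [-3.7  0.3  9.6] T [-0.04  0.98 -0.01] gap 0.05669159845692048 grip 40.39807252585888
```

Request:
{"op": "drive_tool", "data": {"translation": [[0,0,0],[0,0,0],[0,0,0],[0,0,0],[0,0,0],[0,0,0],[0,0,0],[0,0,0]], "angular": [[0,0,-4],[0,0,-4],[0,0,-4],[0,0,-4],[0,0,-4],[0,0,-4],[0,0,-2],[0,0,0]]}}

```text
time_s: 10.75
tcp_pos: [0.5266, 0.182, 0.0816]
tcp_rot: [0.0, 0.584, 0.812, 0.0]
ft_force: [-6.0, -0.4, 12.2]
finger_gap: 0.0562
grip_force: 40.6
```

```bash
python3 -c "
from h import *
go(None)"
```

```text
t 10.75 p [526.6 182.   81.6] yaw 108.5 tilt [ 0.  0. -1.] J6 1.43 F [-6.  -0.4 12.2] T [-0.22  1.33  0.06] gap 0.056176824344080556 grip 40.58549724519253
```

There is almost no reaction torque, so ring B is the loose one. I release, rise and check that it stays turned.

Request:
{"op": "drive_tool", "data": {"translation": [[0,0,0],[0,0,0],[0,0,0],[0,0,0],[0,0,0],[0,0,0]], "angular": [[0,0,0],[0,0,0],[0,0,0],[0,0,0],[0,0,0],[0,0,0]], "claw": 1}}

```text
time_s: 11.5
tcp_pos: [0.5271, 0.182, 0.0802]
tcp_rot: [-0.0, 0.585, 0.811, -0.0]
ft_force: [-0.5, -0.0, -0.4]
finger_gap: 0.0856
grip_force: 0.0
```

Request:
{"op": "drive_tool", "data": {"translation": [[0,0,-2.5],[0,0,-2.5],[0,0,-2.5],[0,0,-2.5],[0,0,-2],[0,0,0]], "angular": [[0,0,0],[0,0,0],[0,0,0],[0,0,0],[0,0,0],[0,0,0]]}}

```text
time_s: 12.25
tcp_pos: [0.5277, 0.1821, 0.2015]
tcp_rot: [0.001, 0.585, 0.811, 0.001]
ft_force: [-0.0, -0.2, -0.7]
finger_gap: 0.0856
grip_force: 0.0
```

```bash
python3 lookB.py; python3 -c "
from h import *
go([.607,.0145,.16])"
```

```text
526.0806274414062 180.27015686035156 (56.38294219970703, 56.49951171875) 18.855567932128906 2113
red 73 [0.56057958 0.19191961 0.04716785] pip dir 18.6585741407046
t 12.3 p [527.2 182.  200.3] yaw 108.4 tilt [ 0.001  0.    -1.   ] J6 1.43 F [0.9 0.1 0.4] T [-0.07  0.01 -0.01] gap 0.08518559081391339 grip 0.0
tool cm [-0.06 -0.04 12.13]
t 12.3 p [527.2 182.  200.3] yaw 108.4 tilt [ 0.001  0.    -1.   ] J6 1.43 F [0.9 0.1 0.4] T [-0.07  0.01 -0.01] gap 0.08518559081391339 grip 0.0
tool cm [-18.41   2.27   4.03]
```

Ring B's pip turned from -6.8° to +18.7° and stayed there. Now I go above the bung.

Request:
{"op": "drive_tool", "data": {"translation": [[-3.7,0.45,0.5],[-3.7,0.45,0.5],[-3.7,0.45,1],[-3.7,0.45,1],[-3.6,0.45,1],[0,0,0],[0,0,0]], "angular": [[0,0,0],[0,0,0],[0,0,0],[0,0,0],[0,0,0],[0,0,0],[0,0,0]]}}

```text
time_s: 13.18
tcp_pos: [0.6061, 0.0148, 0.1593]
tcp_rot: [-0.001, 0.585, 0.811, -0.0]
ft_force: [-0.0, -0.4, 0.3]
finger_gap: 0.0854
grip_force: 0.0
```

```bash
cat > lookG.py <<'E'
from h import *
import sys
im=snap("wrist");W=wworld(im);h=cv2.cvtColor(im["pixels"],cv2.COLOR_RGB2HSV).astype(int)
g=(abs(h[...,0]-65)<25)&(h[...,1]>120)&(h[...,2]>40)&np.isfinite(W[...,2])
zm=np.nanpercentile(W[...,2][g],95);t=g&(W[...,2]>zm-.005)
(x,y),r=cv2.minEnclosingCircle((W[t][:,:2]*1000).astype(np.float32))
print("bung top",x,y,r,"mean",W[t].mean(0),"z",zm,g.sum(),"lowest",np.nanpercentile(W[...,2][g],2))
cv2.imwrite("pics/wG%d.png"%(manip.read_state()["time_s"]*100),im["pixels"][:,:,::-1])
go([x/1000+.001,y/1000+.001,.044])
E
python3 lookG.py
```

```text
bung top 605.378173828125 13.40114974975586 17.88277816772461 mean [0.60524846 0.01410788 0.04914682] z 0.050196385551687525 1671 lowest -0.0007145617963271178
t 13.225 p [606.2  15.2 159.8] yaw 108.5 tilt [-0.001  0.    -1.   ] J6 1.13 F [-0.7  0.4  1.1] T [ 0.01  0.03 -0.02] gap 0.085566516689136 grip 0.0
tool cm [-9.000e-02  1.000e-02  1.158e+01]
```

Request:
{"op": "drive_tool", "data": {"translation": [[0,0,2.5],[0,0,2.5],[0,0,2.5],[0,0,2.5],[0,0,1.6],[0,0,0],[0,0,0]], "angular": [[0,0,0],[0,0,0],[0,0,0],[0,0,0],[0,0,0],[0,0,0],[0,0,0]]}}

```text
time_s: 14.1
tcp_pos: [0.6071, 0.0147, 0.0452]
tcp_rot: [0.001, 0.584, 0.811, 0.0]
ft_force: [-0.2, 0.2, -0.2]
finger_gap: 0.0852
grip_force: 0.0
```

Request:
{"op": "drive_tool", "data": {"translation": [[0,0,0],[0,0,0],[0,0,0],[0,0,0],[0,0,0],[0,0,0],[0,0,0],[0,0,0]], "angular": [[0,0,0],[0,0,0],[0,0,0],[0,0,0],[0,0,0],[0,0,0],[0,0,0],[0,0,0]], "claw": 0, "squeeze": 25}}

```text
time_s: 15.1
tcp_pos: [0.6069, 0.0144, 0.0447]
tcp_rot: [0.0, 0.585, 0.811, 0.0]
ft_force: [-0.2, 0.5, 5.5]
finger_gap: 0.0342
grip_force: 24.7
```

Request:
{"op": "drive_tool", "data": {"translation": [[0,0,-1],[0,0,-2],[0,0,-2.5],[0,0,-2.5],[0,0,-2.5],[0,0,-2],[0,0,-0.5],[0,0,0],[0,0,0]], "angular": [[0,0,0],[0,0,0],[0,0,0],[0,0,0],[0,0,0],[0,0,0],[0,0,0],[0,0,0],[0,0,0]]}}

```text
time_s: 16.23
tcp_pos: [0.6062, 0.0146, 0.1733]
tcp_rot: [-0.001, 0.585, 0.811, -0.0]
ft_force: [0.2, -1.0, -1.0]
finger_gap: 0.0337
grip_force: 25.0
```

```bash
python3 lookG.py; python3 - <<'E'
from h import *
go([.5272,.1815,.174])
im=snap("side");np.savez("s2.npz",**im)
cv2.imwrite("pics/side2.png",cv2.resize(im["pixels"][100:330,100:400,::-1],None,fx=2,fy=2))
E
```

```text
bung top 605.5509033203125 13.87378215789795 18.641504287719727 mean [0.60501508 0.01570161 0.17762457] z 0.17858145956053942 5467 lowest 0.1336318621286809
t 16.275 p [606.3  14.6 173.3] yaw 108.4 tilt [-0.002  0.    -1.   ] J6 1.13 F [ 0.3 -0.1 -0.9] T [-0.03 -0.07 -0.04] gap 0.03403977885484109 grip 24.968528980425617
tool cm [1.000e-02 5.000e-02 1.293e+01]
t 16.275 p [606.3  14.6 173.3] yaw 108.4 tilt [-0.002  0.    -1.   ] J6 1.13 F [ 0.3 -0.1 -0.9] T [-0.03 -0.07 -0.04] gap 0.03403977885484109 grip 24.968528980425617
tool cm [18.34 -2.22 -0.06]
```

View pics/side2.png

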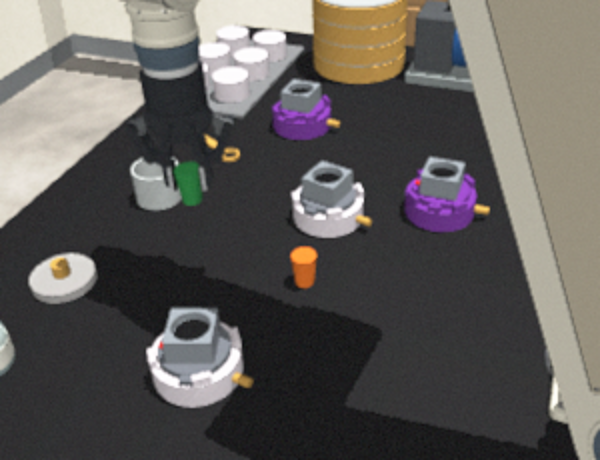

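The side view shows the green bung hanging upright in the gripper at (190,185). Ring B is below it at (190,350), turned, with its well open. I carry the bung over the ring.

Request:
{"op": "drive_tool", "data": {"translation": [[2.3,-0.28,0],[3.2,-0.4,0],[3.2,-0.4,0],[3.2,-0.4,0],[3.2,-0.4,0],[2.2,-0.25,0],[1,-0.1,0],[0,0,0],[0,0,0]], "angular": [[0,0,0],[0,0,0],[0,0,0],[0,0,0],[0,0,0],[0,0,0],[0,0,0],[0,0,0],[0,0,0]]}}

```text
time_s: 17.45
tcp_pos: [0.5278, 0.1806, 0.1742]
tcp_rot: [0.0, 0.585, 0.811, -0.0]
ft_force: [-0.2, -0.2, -0.5]
finger_gap: 0.0338
grip_force: 25.0
```

```bash
python3 lookG.py; python3 -c "
from h import *
go([.5275,.182,.1135])"
```

```text
bung top 527.1884155273438 179.7184600830078 18.54265594482422 mean [0.52657067 0.18183557 0.17855391] z 0.17951804412756073 5427 lowest 0.1340159877697171
t 17.5 p [527.9 180.5 174.2] yaw 108.4 tilt [-0. -0. -1.] J6 1.43 F [ 1.1  0.3 -0.8] T [ 0.02 -0.03  0.05] gap 0.03366304616958568 grip 24.967358104213417
tool cm [1.000e-02 4.000e-02 1.302e+01]
t 17.5 p [527.9 180.5 174.2] yaw 108.4 tilt [-0. -0. -1.] J6 1.43 F [ 1.1  0.3 -0.8] T [ 0.02 -0.03  0.05] gap 0.03366304616958568 grip 24.967358104213417
tool cm [0.16 0.01 6.07]
```

Centred over the well to about 1 mm, with 10 mm of play all round. I lower slowly.

Request:
{"op": "drive_tool", "data": {"translation": [[0.1,0,1],[0,0,1.5],[0,0,1.5],[0,0,1],[0,0,0.5],[0,0,0.3],[0,0,0.2],[0,0,0],[0,0,0]], "angular": [[0,0,0],[0,0,0],[0,0,0],[0,0,0],[0,0,0],[0,0,0],[0,0,0],[0,0,0],[0,0,0]]}}

```text
time_s: 18.62
tcp_pos: [0.5274, 0.182, 0.1145]
tcp_rot: [0.0, 0.585, 0.811, 0.0]
ft_force: [-1.0, 0.6, -0.2]
finger_gap: 0.0338
grip_force: 25.0
```

```bash
python3 lookG.py
```

```text
bung top 526.3323974609375 181.11953735351562 18.62628173828125 mean [0.52614896 0.18318907 0.11890142] z 0.11981628336884922 5491 lowest 0.0736423322000727
t 18.675 p [527.4 182.  114.5] yaw 108.4 tilt [ 0.  0. -1.] J6 1.43 F [-0.2  0.6 -0.9] T [ 0.03  0.02 -0.02] gap 0.034118785689473 grip 24.9682397034303
tool cm [ 0.01 -0.    7.05]
```

Request:
{"op": "drive_tool", "data": {"translation": [[0,0,0.1],[0,0,0],[0,0,0.05],[0,0,0],[0,0,0]], "angular": [[0,0,0],[0,0,0],[0,0,0],[0,0,0],[0,0,0]]}}

```text
time_s: 19.3
tcp_pos: [0.5273, 0.182, 0.1128]
tcp_rot: [0.0, 0.585, 0.811, 0.0]
ft_force: [0.2, 0.2, 1.1]
finger_gap: 0.0339
grip_force: 25.0
```

Request:
{"op": "drive_tool", "data": {"translation": [[0,0,0.06],[0,0,0],[0,0,0]], "angular": [[0,0,0],[0,0,0],[0,0,0]]}}

```text
time_s: 19.68
tcp_pos: [0.5274, 0.182, 0.1127]
tcp_rot: [0.0, 0.585, 0.811, 0.0]
ft_force: [-1.8, 0.1, 5.1]
finger_gap: 0.0339
grip_force: 25.3
```

Contact with the floor at 5 N. I release gently: part-way open first, then fully, then rise.

Request:
{"op": "drive_tool", "data": {"translation": [[0,0,0],[0,0,0],[0,0,0],[0,0,0]], "angular": [[0,0,0],[0,0,0],[0,0,0],[0,0,0]], "claw": 0.55}}

```text
time_s: 20.18
tcp_pos: [0.5273, 0.182, 0.1121]
tcp_rot: [-0.0, 0.585, 0.811, -0.0]
ft_force: [0.8, -0.2, -0.0]
finger_gap: 0.0468
grip_force: 0.0
```

Request:
{"op": "drive_tool", "data": {"translation": [[0,0,0],[0,0,0],[0,0,0],[0,0,0]], "angular": [[0,0,0],[0,0,0],[0,0,0],[0,0,0]], "claw": 1}}

```text
time_s: 20.68
tcp_pos: [0.5273, 0.182, 0.1122]
tcp_rot: [-0.0, 0.585, 0.811, -0.0]
ft_force: [0.4, 0.4, 0.1]
finger_gap: 0.0854
grip_force: 0.0
```

Request:
{"op": "drive_tool", "data": {"translation": [[0,0,-1],[0,0,-2],[0,0,-2.5],[0,0,-2.5],[0,0,-2.5],[0,0,-1],[0,0,0],[0,0,0],[0,0,0]], "angular": [[0,0,0],[0,0,0],[0,0,0],[0,0,0],[0,0,0],[0,0,0],[0,0,0],[0,0,0],[0,0,0]]}}

```text
time_s: 21.8
tcp_pos: [0.527, 0.1819, 0.2263]
tcp_rot: [-0.001, 0.585, 0.811, -0.001]
ft_force: [0.5, 0.1, 0.2]
finger_gap: 0.0855
grip_force: 0.0
```

```bash
python3 lookG.py;python3 lookB.py; python3 - <<'E'
from h import *
im=snap("side")
cv2.imwrite("pics/side3.png",cv2.resize(im["pixels"][180:330,110:310,::-1],None,fx=3,fy=3))
E
```

```text
bung top 525.8095703125 181.7481689453125 17.34362030029297 mean [0.52569893 0.182258   0.1171689 ] z 0.11813461487608648 1578 lowest 0.0683324338193863
t 21.85 p [527.1 182.  226.4] yaw 108.4 tilt [-0.001 -0.    -1.   ] J6 1.43 F [-0.4  0.4  0.3] T [ 0.01 -0.01  0.02] gap 0.08498406708633488 grip 0.0
tool cm [ 0.08  0.02 18.24]
526.2280883789062 180.12062072753906 (56.51978302001953, 56.84989929199219) 18.726747512817383 1405
red 61 [0.56096892 0.19216806 0.04715093] pip dir 19.12553461247313
t 21.9 p [527.1 182.  226.6] yaw 108.4 tilt [-0.001 -0.    -1.   ] J6 1.43 F [ 0.4 -0.3  0.8] T [-0.   -0.05  0.01] gap 0.08501533069594584 grip 0.0
tool cm [-0.09 -0.   14.76]
```

View pics/side3.png

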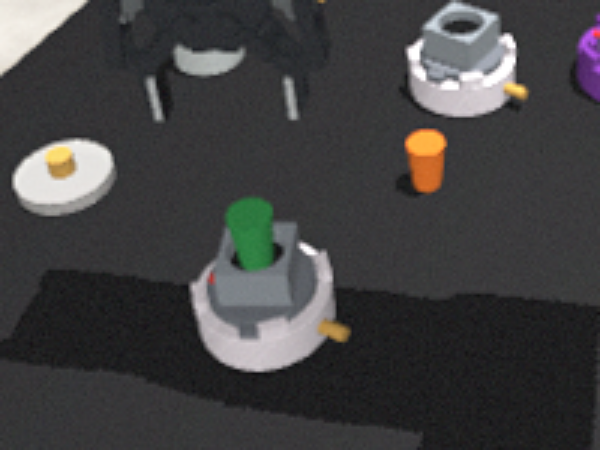

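The bung stands upright in the well of the turned ring B, at (253,235), with the gripper clear above it. Handing in.

```bash
python3 -c "
from h import *
print(finish_job())"
```

```text
the job is handed in; nothing more can be done
None
```

Job handed in at about 22 s: the first ring I tried (y ≈ -0.17 m) was tight and sprang home; the other (y ≈ 0.18 m) is the loose one, left turned about 26° anticlockwise with the green bung upright in its well.

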